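Hold test tweezers on a router's contact pins

ROBOT

A 6-joint arm with a two-finger parallel gripper is mounted at the origin on the work surface. World frame = base frame: x ahead of the robot, y to its left, z up, the work surface at z = 0. Lengths are in mm, angles in rad, forces in N, time in s.
With the tool pointing down it reaches from about 400 to 925 mm from the base axis. Payload 12.5 kg.
Tool frame: the origin (TCP) lies at the centre of the arm's flange, where the gripper is bolted on; the fingertips stand 190 mm ahead of it and the grasp point (between the pads) lies 171 mm ahead of it; z points along the fingers, y is the direction in which the jaws open and shut (so a half turn about z gives the same grasp; the last joint's range is limited). The gripper opens to 95 mm and grips with 3 to 60 N. Pads are 20 mm wide; open, the fingers measure 119 mm over their backs; the gripper's body (75 mm by 180 mm) begins 59 mm behind the grasp point.
Start: joints at [-1.245, 0.491, 1.559, -0, 1.092, -0.106], TCP at [261.585, -567.625, 404.761] pointing down, gripper open.
Joint ranges: [-3.1, 3.1], [-0.84, 2.19], [0.05, 2.79], [-1.13, 4.28], [0.06, 2.93], [-2.69, 2.69]. Speed limits (rad/s): [2.22, 2.22, 2.79, 3.14, 3.14, 3.14].

INTERFACE

Orientations are given as [roll, pitch, yaw] about the fixed x, y, z axes, in that order (R = Rz(yaw) Ry(pitch) Rx(roll)).
In Python, from cell import env, optics gives the robot as it stands.
- The arm moves only by the tool apply_moves, never from a script. Its argument "commands" is a list of rows, each a list of 7 numbers: the turn, a rotation vector about the tool's x, y, z in degrees, then the shift along the tool's x, y, z in m, then the finger opening in m, from 0 to 0.0951. A call has 1 to 5 rows; each row shifts and turns the commanded pose from where the row before left it, along the tool's axes as they then stand; what a row does not reach is not made up. A row lasts 1/12 s, in which the tool goes at most 41.7 mm and 7.16 degrees, less where a joint would pass 70% of its speed; a pose out of reach is approached as far as the arm can. A call with a gripper value outside its range is refused whole. The fingers move at their own pace and stop on an object; the grip force is fixed at half the most. Time passes only in rows, so rows that do not move let the fingers close. It gives the time, the measured TCP pose, the force and the opening at its end, in the units of the state.
- env.state(): the state, without advancing time (a new reading comes with each control period).
- optics.read_camera(name): name is "side" or "top" or "wrist"; returns a dict with "color" (480x640x3 uint8, red, green, blue), "fx", "fy", "cx", "cy" (pixels), "eye" and "rotation" of the camera in the world; the wrist camera has in their place "T_tool_cam" (4x4, takes a point from camera to tool coordinates, whose origin is the TCP and whose axes are the flange's). Camera axes: x right, y up, looking along -z (the intrinsics and any distortion apply to the point x, -y, -z); pixel columns grow to the right and rows downward; lengths in mm; the calibration is good to about 2 mm. A picture is of the moment at which its call begins: read the wrist's pose just before it. There is no depth.
- env.job_done(): hands the job in, once; it reports no verdict.
The state is a dict: "t": time; "joints": joint angles; "qvel": joint speeds; "tau": joint torques, N m; "eef_pos": TCP position; "tcp_rot": TCP orientation; "ft_force": force on the tool from outside, world axes, zero at the start; "moment": the same for the moment, N m; "opening": opening from 0.0 (shut) to 1.0 (fully open).
Only numpy, scipy, OpenCV 4.12 (cv2) and the standard library are available. Lean on these libraries where they do the work, as an engineer would, in place of code of your own. Each camera call takes 0.05 s, during which the arm holds its last target. There are 200 camera calls.

TASK

Lift the sprung test tweezers off their rest, keep them level, and squeeze them until the tips are as far apart as the two sprung brass contact pins on the opened router's board; then set one tip centrally on each pin, gently press both pins partly down (about half of their 5 mm travel) and keep the gap and the pins steady for at least two seconds. Finish while still holding the tweezers there, without letting go, and leave the other things on the desk alone.

Things in the scene. Friction and masses are not known exactly. Their poses are not given: they have to be found in the camera images.
- tweezers: Loose sprung test tweezers, steel with black grip pads, 150 mm long, 45 to 80 g, hinged at the tail. Origin midway between the pads, mid height, 75 mm ahead of the hinge; x to the tips, y to the left arm, z up; the frame is fixed to tail and left arm. Arms z -6 to +6 mm; pads x -22 to +22 mm, 38 mm over their outer faces at rest, 28 mm (faces parallel) with the tips 16 mm apart.
- squeeze (a joint): Angle by which the tweezers' right arm is squeezed towards the left (rad): 0 sprung open, tip centres 34 mm apart; 0.129: 16 mm; stop at 0.19: 8 mm. 1 mm less at the pads brings the tips 1.9 mm closer. The spring pushes back about 5 N at the pads at first, 12 N at 16 mm; slackening lets the tips part again.
- tip_left (a point): Lowest point of the left arm's rounded tip. In front the prongs, 4 mm thick, bend down: each tip lies 40 mm below the tweezers' origin and 64 mm ahead of it.
- tip_right (a point): Lowest point of the right arm's tip.
- rest: Aluminium rest of the tweezers, fixed: base 125 x 64 x 6 mm, origin under it on the table. Two cross plates, 8 mm thick, 64 mm wide, at x = -55 and +37 mm, upper edges 54 mm above the table, end lips to 62 mm. The tweezers lie across them, tips to +x, their origin 60 mm above this one (within 3 mm), same yaw; between the plates the grip pads are free on both sides.
- router: Opened router, fixed: white tray 150 x 120 x 18 mm with a green board, top 20 mm above the table; sockets along its +x edge rise to 33 mm, other parts to 29 mm. Origin at the centre of its underside. In the middle of the board the two brass contact pins stand side by side along y.
- pin_left (a joint): How far the pin at the router's +y side is pressed down (m): 0 to 0.005. A soft spring: about 0.15 N to start, about 0.75 N fully down.
- pin_right (a joint): The same for the pin at the router's -y side.
- pin_left_top (a point): Centre of the flat top of the left brass pin, 10 mm in diameter, 36.5 mm above the table when not pressed; 16 mm centre to centre from the other pin, at y = +8 mm in the router's frame. Moves with the pin.
- pin_right_top (a point): The same for the right pin, at y = -8 mm in the router's frame.
- screwdriver: Bystander: black screwdriver lying on the table, 170 mm long, loose.
- tape: Bystander: white tape roll, 64 mm across, 16 mm high, loose; origin at the centre of its underside.
- mouse: Bystander: black computer mouse, loose; origin at the centre of its underside.
- jar: Bystander: clear jar with black lid, 110 mm high, loose; origin at the centre of its underside.
- mug: Bystander: white mug, 90 mm high, loose; origin at the centre of its underside.
- camera_box: Bystander: white carton, 90 x 90 x 100 mm, loose; origin at the centre of its underside.
- adapter: Bystander: black mains adapter 75 x 45 x 28 mm, loose; origin at the centre of its underside.
There are look-alikes about, which are no part of the job. Several things have the shape of the router; the one meant has the colours described above.

How it is judged (in metres and radians):
On the way, in this order (a step that is already met when the one before it is completed fails the run):
1. the tweezers are lifted clear of their rest, held by the gripper (height (world z) of tweezers above 0.075 m and contact force between tweezers and rest below 0.05 N and contact force between the fingers and tweezers above 2 N), for 0.2 s.
2. squeezed to the pins' spacing, one tip on each pin, both pins partly pressed, held steady for two seconds (((horizontal distance between tip_left and pin_left_top below 0.0035 m and distance between tip_left and pin_left_top below 0.006 m and horizontal distance between tip_right and pin_right_top below 0.0035 m and distance between tip_right and pin_right_top below 0.006 m) or (horizontal distance between tip_left and pin_right_top below 0.0035 m and distance between tip_left and pin_right_top below 0.006 m and horizontal distance between tip_right and pin_left_top below 0.0035 m and distance between tip_right and pin_left_top below 0.006 m)) and value of joint pin_left between 0.0007 and 0.0048 m and value of joint pin_right between 0.0007 and 0.0048 m and distance between tip_left and tip_right between 0.013 and 0.019 m and contact force between the fingers and tweezers above 2 N and contact force between tweezers and rest below 0.05 N and angle between tweezers's own z axis and vertical below 0.35 rad and height (world z) of tweezers above 0.06 m and linear speed of tweezers below 0.02 m/s and velocity of joint squeeze between -0.05 and 0.05 rad/s), for 2 s.
At the end, for the whole second after the job is handed in: Gripped (over 2 N), off the rest, level within 0.35 rad, origin over 60 mm up; tips 13 to 19 mm apart, each within 3.5 mm sideways and 6 mm overall of its own pin top (either way round); pins pressed 0.7 to 4.8 mm; slower than 20 mm/s, squeeze under 0.05 rad/s (all of step 2); the arm keeps its last pose, push and grip.
It fails at once if the router or its pins are pushed hard with the tweezers (over 10 N) (contact force between tweezers and router above 10 N).
It fails at once if another thing on the desk is moved more than 20 mm (distance of any of screwdriver, tape, mouse, jar, mug, camera_box, adapter from where it was at the start of the episode above 0.02 m).
It also fails if it takes over 48 s, if anything falls off the work surface, if the arm or the gripper's body presses on something with over 40 N, if the wrist force passes 120 N, or if a joint passes its speed limit or range.

## Working session

There is one attempt and no reset: what is moved stays moved. The work goes in short steps, Python scripts to look and compute and a tool call to move; the robot and the scene stay as the last step left them, time stands still between calls to the robot, and variables do not carry over. Pictures are saved under pics/ and viewed, about 8 in all and at most 12, crops included, and the job is handed in when it is done.

Besides the shell and the picture viewer there is one more tool, called in YAML: its name, and indented under it one key for each argument. apply_moves: Moves the arm, as the interface text tells. Its arguments: {"type":"object","properties":{"commands":{"type":"array","items":{"type":"array","items":{"type":"number"}}}},"required":["commands"]}

```bash
ls; mkdir -p pics
cat > h.py <<'E'
import numpy as np, cv2
from cell import env, optics
from scipy.spatial.transform import Rotation as R
def snap(n,save=None):
    s=env.state(); c=optics.read_camera(n); 
    c={k:(np.array(v) if not isinstance(v,(int,float,str)) else v) for k,v in c.items()}
    if n=='wrist':
        T=np.eye(4); T[:3,:3]=R.from_euler('xyz',s['tcp_rot']).as_matrix(); T[:3,3]=s['eef_pos']
        C=T@c['T_tool_cam']; c['eye']=C[:3,3]; c['rotation']=C[:3,:3]
    if save: cv2.imwrite('pics/'+save,c['color'][:,:,::-1])
    return c
def ray(c,u,v,z):
    d=c['rotation']@np.array([(u-c['cx'])/c['fx'],-(v-c['cy'])/c['fy'],-1])
    return c['eye']+d*(z-c['eye'][2])/d[2]
def proj(c,p):
    q=c['rotation'].T@(np.array(p)-c['eye']); return np.array([c['cx']+c['fx']*q[0]/-q[2],c['cy']-c['fy']*q[1]/-q[2]])
E
python3 - <<'E'
from h import *
s=env.state(); print(s)
for n in('top','side','wrist'):
    c=snap(n,n+'0.png'); print(n,{k:np.round(v,3) for k,v in c.items() if k!='color' and not isinstance(v,str)})
E
```

```text
pics
{'t': 0.0, 'joints': array([-1.24461012e+00,  4.91559681e-01,  1.55946832e+00,  2.82309494e-05,
        1.09170551e+00, -1.05607289e-01]), 'qvel': array([ 6.30948446e-05, -7.31762601e-04, -1.52044979e-03,  8.12389280e-04,
       -1.04205138e-03,  1.67365587e-03]), 'tau': array([-1.27357169e-03, -6.12645435e+01, -2.58183968e+01,  6.92370976e-02,
        4.81628941e-02, -7.15169790e-05]), 'eef_pos': array([ 261.56851541, -567.58975038,  404.15505374]), 'tcp_rot': array([-3.14046079e+00, -1.45157648e-04,  4.31780382e-01]), 'ft_force': array([-0.77988226, -0.62045581,  0.06301742]), 'moment': array([1.57303219e-02, 2.73843558e-02, 9.89610891e-05]), 'opening': 1.0035205299103915}
top {'fx': np.float64(572.645), 'fy': np.float64(572.645), 'cx': np.float64(317.583), 'cy': np.float64(242.764), 'eye': array([ 212.679,   -3.517, 1377.541]), 'rotation': array([ 2.110e-01,  1.000e-03, -1.559e+00])}
side {'fx': np.float64(615.568), 'fy': np.float64(615.568), 'cx': np.float64(315.954), 'cy': np.float64(234.036), 'eye': array([ 412.146, 1226.659,  918.153]), 'rotation': array([ 0.979,  0.007, -3.085])}
wrist {'fx': np.float64(360.229), 'fy': np.float64(360.229), 'cx': np.float64(317.414), 'cy': np.float64(240.44), 'T_tool_cam': array([[-0.   ,  0.969,  0.247, 68.721],
       [ 1.   ,  0.   ,  0.   , -0.509],
       [ 0.   ,  0.247, -0.969, 19.45 ],
       [ 0.   ,  0.   ,  0.   ,  1.   ]]), 'eye': array([ 323.774, -538.347,  384.804]), 'rotation': array([[ 0.418,  0.88 ,  0.225],
       [-0.908,  0.406,  0.102],
       [-0.001, -0.247,  0.969]])}
```

```bash
ls pics
```

```text
side0.png
top0.png
wrist0.png
```

View pics/top0.png

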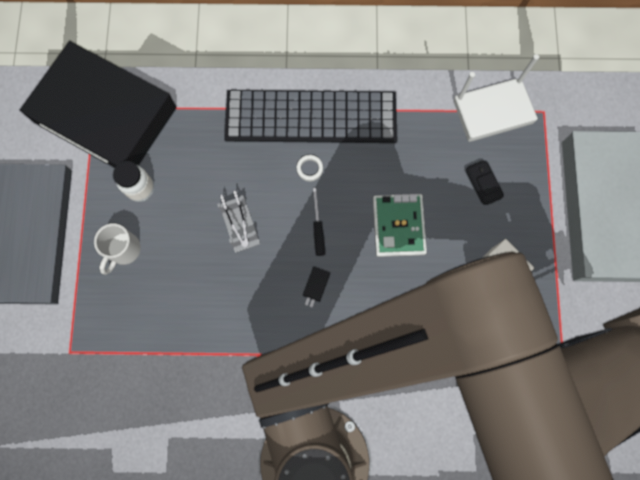

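The top view shows the rest with the tweezers at about (240,218). The opened router with green board, white tray and brass pins is at (400,224). The closed white router at (497,108) is a look-alike. I'll confirm with an enlarged crop.

```bash
sed -i "s/    if save/    if c['rotation'].shape==(3,): c['rotation']=R.from_euler('xyz',c['rotation']).as_matrix()\n    if save/" h.py
python3 - <<'E'
from h import *
c=snap('top'); s=snap('side')
for n,u,v,z in[('rest',240,218,55),('router',400,224,20),('pins',400,223,36),('box',510,255,50),('screwd',319,240,8),('white',497,108,20)]: 
    p=ray(c,u,v,z); print(n,p.round(),proj(s,p).round())
def crop(c,x,y,w,h,k): return cv2.resize(c['color'][y:y+h,x:x+w,::-1],None,fx=k,fy=k,interpolation=cv2.INTER_CUBIC)
a=crop(c,210,175,60,80,5); b=crop(c,365,185,70,80,5)
cv2.imwrite('pics/c1.png',np.hstack([a,b]))
E
```

```text
rest [554. 186.  55.] [281. 295.]
router [ 552. -200.   20.] [297. 215.]
pins [ 551. -198.   36.] [297. 210.]
box [ 472. -454.   50.] [330. 163.]
screwd [512.  -3.   8.] [306. 261.]
white [ 860. -453.   20.] [205. 169.]
```

View pics/c1.png

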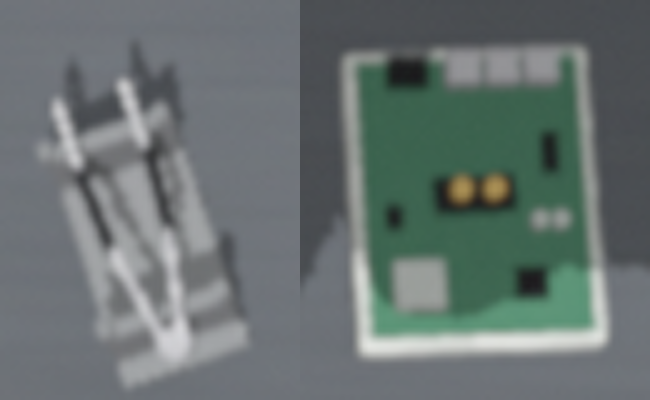

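View pics/side0.png

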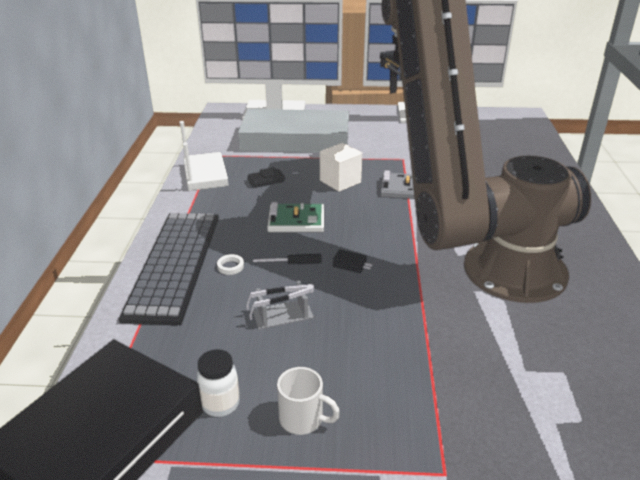

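The crop confirms the target: green board, white tray, two brass pins at (397,223) and (404,222.6), with the sockets on the image-up side, which is +x. There is also a grey-board look-alike at (400,185) in the side view and a closed white router. The tweezers' tips point up-left in the top view.

```bash
cat >> h.py <<'E'
def totool(p,s=None):
    s=s or env.state(); return R.from_euler('xyz',s['tcp_rot']).as_matrix().T@(np.array(p)-s['eef_pos'])
E
python3 - <<'E'
from h import *
c=snap('top')
for n,u,v,z in[('Lpad',229,217,66),('Rpad',242.2,212.3,66),('hinge',245,244,66),('base BL',234,251,6),('base BR',259,243,6),('pinL',397.2,223,36.5),('pinR',404,222.6,36.5)]: print(n,ray(c,u,v,z).round(1))
print(totool([575,180,371]))
E
```

```text
Lpad [553.  210.9  66. ]
Rpad [564.8 180.1  66. ]
hinge [488.1 170.6  66. ]
base BL [483.  204.7   6. ]
base BR [503.6 144.4   6. ]
pinL [ 550.3 -190.7   36.5]
pinR [ 551.5 -207.1   36.5]
[ 597.52983112 -547.82814618   33.74058918]
```

apply_moves:
  commands:
    - [0, 0, 0, 0.03, -0.0275, 0, 0.095]
    - [0, 0, 0, 0.03, -0.0275, 0, 0.095]
    - [0, 0, 0, 0.03, -0.0275, 0, 0.095]
    - [0, 0, 0, 0.03, -0.0275, 0, 0.095]
    - [0, 0, 0, 0.03, -0.0275, 0, 0.095]

```text
t: 0.72
eef_pos: [340.5, -378.2, 404.8]
tcp_rot: [3.141, -0.0, 0.431]
ft_force: [0.7, -0.8, 1.9]
opening: 1.003
```

apply_moves:
  commands:
    - [0, 0, 0, 0.03, -0.0275, 0, 0.095]
    - [0, 0, 0, 0.03, -0.0275, 0, 0.095]
    - [0, 0, 0, 0.03, -0.0275, 0, 0.095]
    - [0, 0, 0, 0.03, -0.0275, 0, 0.095]
    - [0, 0, 0, 0.03, -0.0275, 0, 0.095]

```text
t: 1.13
eef_pos: [419.2, -190.4, 404.9]
tcp_rot: [3.141, -0.0, 0.431]
ft_force: [0.4, 0.1, -0.2]
opening: 0.996
```

apply_moves:
  commands:
    - [0, 0, 0, 0.03, -0.0275, 0, 0.095]
    - [0, 0, 0, 0.03, -0.0275, 0, 0.095]
    - [0, 0, 0, 0.03, -0.0275, 0, 0.095]
    - [0, 0, 0, 0.03, -0.0275, 0, 0.095]
    - [0, 0, 0, 0.03, -0.0275, 0, 0.095]

```text
t: 1.55
eef_pos: [498.0, -2.5, 404.9]
tcp_rot: [3.141, -0.0, 0.432]
ft_force: [0.1, -1.4, 1.1]
opening: 0.998
```

```bash
python3 -c "
from h import *
s=env.state();print(s['t'],s['eef_pos'],s['tcp_rot'],s['joints']);print(totool([559,195,371]))"
```

```text
1.55 [497.96898447  -2.54742221 404.92251344] [ 3.14125432e+00 -3.38314724e-04  4.31845740e-01] [-1.37823776e-01  3.10980099e-01  1.86307631e+00 -1.24432201e-04
  9.67068881e-01  1.00119749e+00]
[ 138.09960465 -153.87862164   33.91717554]
```

apply_moves:
  commands:
    - [0, 0, 0, 0.026, -0.031, 0.005, 0.095]
    - [0, 0, 0, 0.026, -0.031, 0.005, 0.095]
    - [0, 0, 0, 0.026, -0.031, 0.005, 0.095]
    - [0, 0, 0, 0.026, -0.031, 0.005, 0.095]
    - [0, 0, 5.3, 0.026, -0.03, 0.005, 0.095]

```text
t: 1.97
eef_pos: [551.3, 191.9, 379.5]
tcp_rot: [3.141, -0.0, 0.341]
ft_force: [1.3, -1.4, -0.4]
opening: 0.999
```

Run:
```python
from h import *
s=env.state();print(s['t'],s['eef_pos'],s['tcp_rot'])
c=snap('wrist','w1.png')
print(proj(c,[559,195,60]))
```

```text
1.9667 [551.30797061 191.88691306 379.50366238] [ 3.14147947e+00 -9.40403167e-05  3.40887014e-01]
[317.57734453 221.98069958]
```

View pics/w1.png

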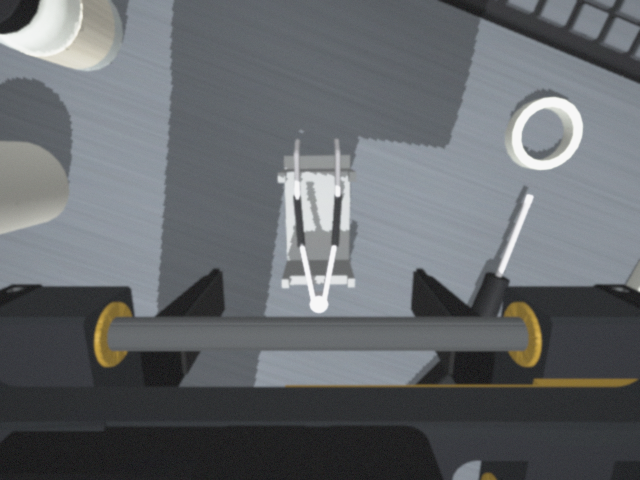

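Wrist view: the tweezers are centred. The pads' mid is at (317.5,221), against a predicted (317.6,222) for the estimated origin, and the hinge is at (319,304), so the yaw is right within about 1°. Next I descend and squeeze.

apply_moves:
  commands:
    - [0, 0, 0, 0.008, 0, 0.037, 0.095]
    - [0, 0, 0, 0, 0, 0.037, 0.08]
    - [0, 0, 0, 0, 0, 0.037, 0.07]
    - [0, 0, 0, 0, 0, 0.025, 0.06]
    - [0, 0, 0, 0, 0, 0.012, 0.05]

```text
t: 2.43
eef_pos: [558.2, 192.1, 228.4]
tcp_rot: [-3.141, 0.004, 0.339]
ft_force: [0.6, -0.7, 0.3]
opening: 0.773
```

apply_moves:
  commands:
    - [0, 0, 0, 0, 0, 0, 0.045]
    - [0, 0, 0, 0, 0, 0, 0.04]
    - [0, 0, 0, 0, 0, 0, 0.036]
    - [0, 0, 0, 0, 0, 0, 0.032]
    - [0, 0, 0, 0, 0, 0, 0.03]

```text
t: 2.85
eef_pos: [559.0, 192.3, 233.2]
tcp_rot: [3.141, -0.002, 0.339]
ft_force: [0.1, 0.9, 0.8]
opening: 0.424
```

apply_moves:
  commands:
    - [0, 0, 0, 0, 0, 0, 0.028]
    - [0, 0, 0, 0, 0, 0, 0.028]
    - [0, 0, 0, 0, 0, 0, 0.028]
    - [0, 0, 0, 0, 0, 0, 0.028]
    - [0, 0, 0, 0, 0, 0, 0.028]

```text
t: 3.27
eef_pos: [559.1, 192.4, 233.1]
tcp_rot: [3.141, -0.003, 0.339]
ft_force: [0.2, 0.7, 7.6]
opening: 0.299
```

Run:
```python
from h import *
s=env.state();print(s['t'],s['eef_pos'],s['tcp_rot'],s['opening']*95.1,s['ft_force'])
c=snap('wrist','w2.png')
```

```text
3.2667 [559.14633903 192.40845758 233.11004896] [ 3.14125586e+00 -2.77450089e-03  3.39345208e-01] 28.45589902106619 [0.23746928 0.67043197 7.55883008]
```

View pics/w2.png

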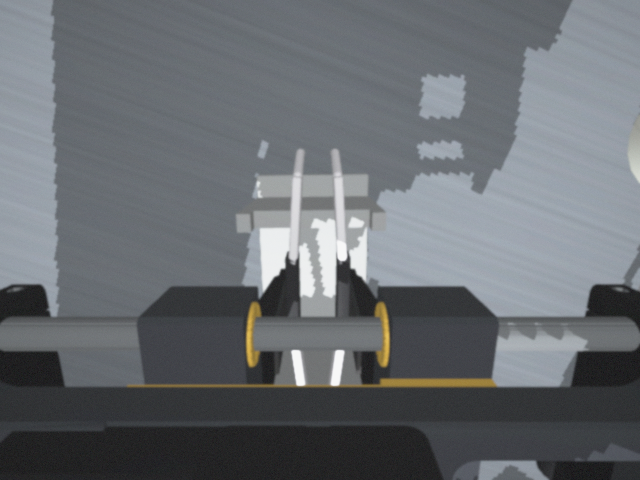

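The jaws hold both pads, with the prongs visible ahead at (300,155) and (337,155). Lifting now.

apply_moves:
  commands:
    - [0, 0, 0, 0, 0, -0.004, 0.028]
    - [0, 0, 0, 0, 0, -0.01, 0.028]
    - [0, 0, 0, 0, 0, -0.02, 0.028]
    - [0, 0, 0, 0, 0, -0.02, 0.028]
    - [0, 0, 0, 0, 0, -0.02, 0.028]

```text
t: 3.73
eef_pos: [558.7, 192.2, 307.3]
tcp_rot: [3.141, 0.0, 0.339]
ft_force: [0.4, 0.5, -1.0]
opening: 0.293
```

apply_moves:
  commands:
    - [0, 0, 0, 0, 0, -0.015, 0.028]
    - [0, 0, 0, 0, 0, -0.01, 0.028]
    - [0, 0, 0, 0, 0, 0, 0.028]
    - [0, 0, 0, 0, 0, 0, 0.028]
    - [0, 0, 0, 0, 0, 0, 0.028]

```text
t: 4.15
eef_pos: [558.6, 192.2, 330.0]
tcp_rot: [-3.142, 0.001, 0.339]
ft_force: [-0.7, 0.5, -0.1]
opening: 0.294
```

Run:
```python
from h import *
s=env.state();print(s['t'],s['eef_pos'],s['tcp_rot'],s['opening']*95.1,s['ft_force'])
c=snap('wrist','w3.png'); d=snap('side'); t=snap('top')
cr=lambda c,x,y,w,h,k: cv2.resize(c['color'][y:y+h,x:x+w,::-1],None,fx=k,fy=k,interpolation=cv2.INTER_CUBIC)
a=cr(c,260,130,120,150,3.2); 
m=proj(d,s['eef_pos']+[30,10,-171]).astype(int); print(m)
b=cr(d,m[0]-50,m[1]-60,100,120,4)
cv2.imwrite('pics/c3.png',np.hstack([a,b]))
```

```text
4.15 [558.60214911 192.18447983 329.97353739] [-3.14158061e+00  1.23997571e-03  3.39279360e-01] 27.967377090074077 [-0.66143156  0.47828876 -0.10158549]
[261 260]
```

View pics/c3.png

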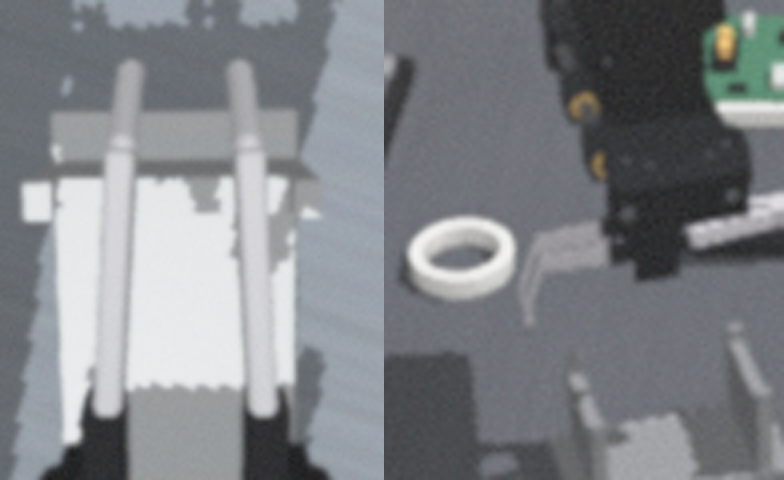

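The tweezers are lifted and level. The tips are at wrist (301.5,151) and (334.5,151), and the left tip is at side (247,280.5).

```bash
cat >> h.py <<'E'
def rd(c,u,v):
    d=c['rotation']@np.array([(u-c['cx'])/c['fx'],-(v-c['cy'])/c['fy'],-1]); return d/np.linalg.norm(d)
def tri(obs):
    A=sum((np.eye(3)-np.outer(d,d)) for e,d in obs); b=sum((np.eye(3)-np.outer(d,d))@e for e,d in obs)
    p=np.linalg.solve(A,b); return p,[np.linalg.norm(np.cross(p-e,d)) for e,d in obs]
E
python3 - <<'E'
from h import *
c=snap('wrist'); s=snap('side'); st=env.state()
p,e=tri([(c['eye'],rd(c,301.5,151)),(s['eye'],rd(s,247,280.5))]); print('tri L',p,e,totool(p))
for z in(209,211,213,216):
    for u in(301.5,334.5):
        q=ray(c,u,151.5,st['eef_pos'][2]-z); print(z,u,q.round(1),totool(q).round(1))
E
```

```text
tri L [619.33291561 222.75895611 120.66271783] [np.float64(0.17599214969638022), np.float64(0.1759921496963083)] [ 67.42140923  -8.60235797 209.30649094]
209 301.5 [618.9 222.6 121. ] [ 67.   -8.6 208.9]
209 334.5 [624.5 206.8 121. ] [ 67.    8.2 208.9]
211 301.5 [618.9 222.7 119. ] [ 67.   -8.7 210.9]
211 334.5 [624.5 206.7 119. ] [ 67.    8.3 210.9]
213 301.5 [618.8 222.8 117. ] [ 67.   -8.8 212.9]
213 334.5 [624.6 206.6 117. ] [ 67.    8.4 212.9]
216 301.5 [618.8 222.9 114. ] [ 66.9  -8.9 215.9]
216 334.5 [624.6 206.4 114. ] [ 66.9   8.5 215.9]
```

apply_moves:
  commands:
    - [0, 0, 0, -0.01, 0.018, 0, 0.028]
    - [0, 0, 0, -0.018, 0.031, 0, 0.028]
    - [0, 0, 0, -0.018, 0.031, 0, 0.028]
    - [0, 0, 0, -0.018, 0.031, 0, 0.028]
    - [0, 0, 0, -0.018, 0.031, 0, 0.028]

```text
t: 4.82
eef_pos: [528.2, 29.8, 330.5]
tcp_rot: [-3.142, 0.0, 0.34]
ft_force: [0.3, -0.7, -1.7]
opening: 0.296
```

apply_moves:
  commands:
    - [0, 0, 0, -0.018, 0.031, 0, 0.028]
    - [0, 0, 0, -0.018, 0.031, 0, 0.028]
    - [0, 0, 0, -0.018, 0.031, 0, 0.028]
    - [0, 0, 0, -0.018, 0.031, 0, 0.028]
    - [0, 0, 0, -0.018, 0.031, 0, 0.028]

```text
t: 5.23
eef_pos: [494.9, -146.7, 330.6]
tcp_rot: [-3.141, 0.0, 0.339]
ft_force: [0.7, 0.0, -0.7]
opening: 0.297
```

apply_moves:
  commands:
    - [0, 0, 0, -0.018, 0.031, 0, 0.028]
    - [0, 0, 5.5, -0.01, 0.02, 0, 0.028]
    - [0, 0, 5.5, 0, 0, 0, 0.028]
    - [0, 0, 5.5, 0, 0, 0, 0.028]
    - [0, 0, 0, 0, 0, 0, 0.028]

```text
t: 5.65
eef_pos: [485.9, -203.1, 330.4]
tcp_rot: [-3.141, 0.0, 0.046]
ft_force: [-0.2, -0.4, -1.0]
opening: 0.298
```

Run:
```python
from h import *
s=env.state();print(s['t'],s['eef_pos'],s['tcp_rot'],s['opening']*95.1,s['ft_force'])
c=snap('wrist','w4.png')
for p in([550.3,-190.7,36.5],[551.5,-207,36.5]): print(proj(c,p))
```

```text
5.65 [ 485.872696   -203.05603055  330.40900367] [-3.14138891e+00  3.85799125e-04  4.58336652e-02] 28.30660881600565 [-0.21175246 -0.39228474 -1.03934526]
[305.2699332 153.3914576]
[327.33485699 152.76119444]
```

View pics/w4.png

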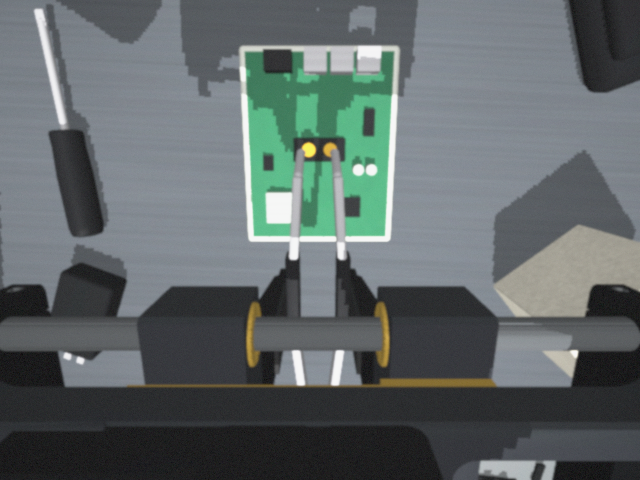

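The pins show at (309,150) and (330,150), and the tray edges are symmetric about the image axis, so the yaw matches (about 0.046). I'll measure the offset by colour.

```bash
cat >> h.py <<'E'
def pins(c,lo=(14,130,100),hi=(32,255,255),box=None):
    h=cv2.cvtColor(np.ascontiguousarray(c['color']),cv2.COLOR_RGB2HSV); m=cv2.inRange(h,lo,hi)
    if box: k=np.zeros_like(m); x,y,w,hh=box; k[y:y+hh,x:x+w]=1; m*=k
    n,l,st,ce=cv2.connectedComponentsWithStats(m); return [(st[i].tolist(),ce[i].round(1).tolist()) for i in range(1,n) if st[i][4]>8]
E
python3 - <<'E'
from h import *
c=snap('wrist')
for b in pins(c,box=(290,130,60,40)):
    (x,y,w,h,a),_=b; print(b, totool(ray(c,*b[1],36.5)).round(1))
for u in(309,330): print(totool(ray(c,u,150,36.5)).round(1))
t=snap('top'); print(pins(t,box=(385,210,30,30)))
E
```

```text
([303, 142, 15, 16, 174], [309.9, 149.3]) [ 67.9  -5.5 294. ]
([324, 142, 15, 15, 110], [329.5, 147.9]) [ 68.9   9.  294. ]
[ 67.4  -6.2 294. ]
[ 67.4   9.3 294. ]
[]
```

apply_moves:
  commands:
    - [0, 0, 0, 0.001, 0.001, 0.015, 0.028]
    - [0, 0, 0, 0.001, 0.0014, 0.02, 0.028]
    - [0, 0, 0, 0, 0, 0.015, 0.028]
    - [0, 0, 0, 0, 0, 0.01, 0.028]
    - [0, 0, 0, 0, 0, 0.002, 0.028]

```text
t: 6.22
eef_pos: [488.1, -204.4, 267.2]
tcp_rot: [-3.14, 0.002, 0.054]
ft_force: [-0.6, 0.6, -0.8]
opening: 0.295
```

Run:
```python
from h import *
s=env.state();print(s['t'],s['eef_pos'],s['tcp_rot'],s['opening']*95.1,s['ft_force'])
c=snap('wrist'); d=snap('side'); 
for b in pins(c,box=(280,120,80,70)): print(b)
cr=lambda c,x,y,w,h,k: cv2.resize(c['color'][y:y+h,x:x+w,::-1],None,fx=k,fy=k,interpolation=cv2.INTER_CUBIC)
m=proj(d,[553,-200,45]).astype(int); print(m)
cv2.imwrite('pics/c5.png',np.hstack([cr(c,280,120,80,100,5),cr(d,m[0]-30,m[1]-40,60,80,6.25)]))
```

```text
6.2167 [ 488.07934903 -204.39051005  267.24952849] [-3.14035914e+00  2.07140238e-03  5.35040614e-02] 28.086665719502076 [-0.58248982  0.59817055 -0.76658181]
([297, 143, 17, 19, 169], [306.9, 150.9])
([323, 144, 19, 18, 161], [330.2, 151.1])
[296 206]
```

View pics/c5.png

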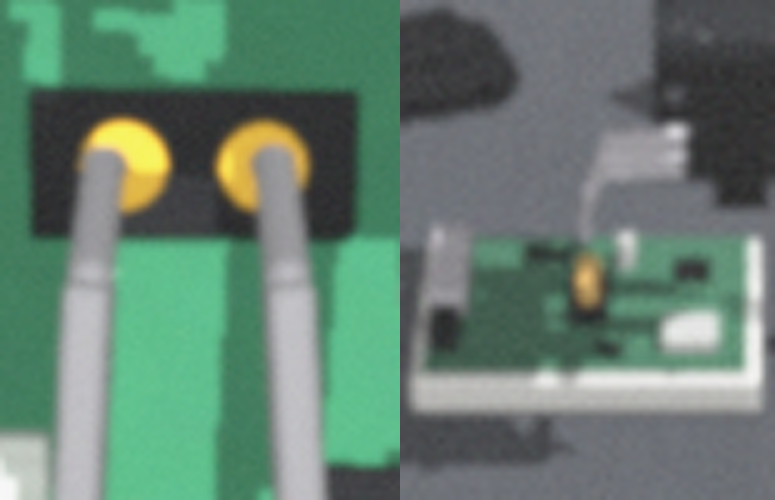

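The tips sit just above the pins: tips at wrist about (300.4,152) and (335,152), pin centres at (305,153) and (332.6,153). The side view shows the tip directly over the pin.

Run:
```python
from h import *
c=snap('wrist'); s=env.state(); Z=s['eef_pos'][2]; print(Z,s['tcp_rot'])
for u in(305,332.6): print('pin',totool(ray(c,u,153,36.5)).round(1))
for z in (209,212):
  for u in(300.4,335): print('tip',z,totool(ray(c,u,151.5,Z-z)).round(1))
```

```text
269.1629082783418 [ 3.14129304e+00 -3.31663805e-04  5.23510304e-02]
pin [ 65.8  -7.7 232.7]
pin [ 65.8   8.2 232.7]
tip 209 [ 66.8  -9.2 209. ]
tip 209 [ 66.8   8.4 209. ]
tip 212 [ 66.8  -9.3 212. ]
tip 212 [ 66.8   8.6 212. ]
```

apply_moves:
  commands:
    - [0, 0, 0, 0.0008, 0.0006, 0.004, 0.0272]
    - [0, 0, 0, 0, 0, 0.006, 0.0272]
    - [0, 0, 0, 0, 0, 0.004, 0.0272]
    - [0, 0, 0, 0, 0, 0, 0.0272]
    - [0, 0, 0, 0, 0, 0, 0.0272]

```text
t: 6.78
eef_pos: [489.0, -205.3, 254.5]
tcp_rot: [-3.141, 0.0, 0.051]
ft_force: [0.5, -1.1, -0.8]
opening: 0.29
```

```bash
cat >> h.py <<'E'
def avg(n=15):
    S=[];im=[]
    for _ in range(n):
        c=snap('side'); s=env.state(); S.append(np.r_[s['eef_pos'],s['tcp_rot'][2],s['opening']*95.1,s['ft_force']]); im.append(c['color'].astype(float))
    S=np.array(S); I=np.mean(im,0); print(s['t'],'mean',S.mean(0).round(3),'se',(S.std(0)/n**.5).round(3))
    return I
def brass(I,box=(280,190,30,35)):
    x,y,w,h=box; P=I[y:y+h,x:x+w]; b=np.clip(P[:,:,0]-P[:,:,2]-30,0,None); r=b.sum(1)
    ys=np.arange(y,y+h); print('brass sum',r.sum().round(),'rowcent',(r@ys/r.sum()).round(2)); return r
E
python3 - <<'E'
from h import *
I=avg(15); r=brass(I); print(r.round()); np.save('I0.npy',I)
c=snap('wrist','w6.png'); d=I.astype(np.uint8)
for b in pins(c,box=(280,120,80,70)): print(b)
cr=lambda c,x,y,w,h,k: cv2.resize(c[y:y+h,x:x+w,::-1],None,fx=k,fy=k,interpolation=cv2.INTER_CUBIC)
cv2.imwrite('pics/c6.png',np.hstack([cr(c['color'],280,120,80,100,5),cr(d,270,170,50,62,8)[:496].copy() if 0 else cv2.resize(d[170:232,270:320,::-1],(400,500),interpolation=cv2.INTER_CUBIC)]))
E
```

```text
7.5333 mean [ 4.89000e+02 -2.05324e+02  2.54809e+02  5.10000e-02  2.73130e+01
  1.91000e-01 -2.00000e-03 -6.93000e-01] se [0.003 0.004 0.015 0.    0.057 0.122 0.139 0.099]
brass sum 1110.0 rowcent 210.51
[  0.   0.   0.   0.   0.   0.   0.   0.   0.   0.   0.   0.   0.   0.
   0.   0.   0.  68. 135. 169. 186. 173. 167. 143.  70.   0.   0.   0.
   0.   0.   0.   0.   0.   0.   0.]
([291, 146, 21, 18, 156], [300.4, 154.2])
([320, 146, 15, 20, 141], [325.8, 155.4])
([337, 149, 4, 10, 19], [338.8, 154.2])
```

View pics/c6.png

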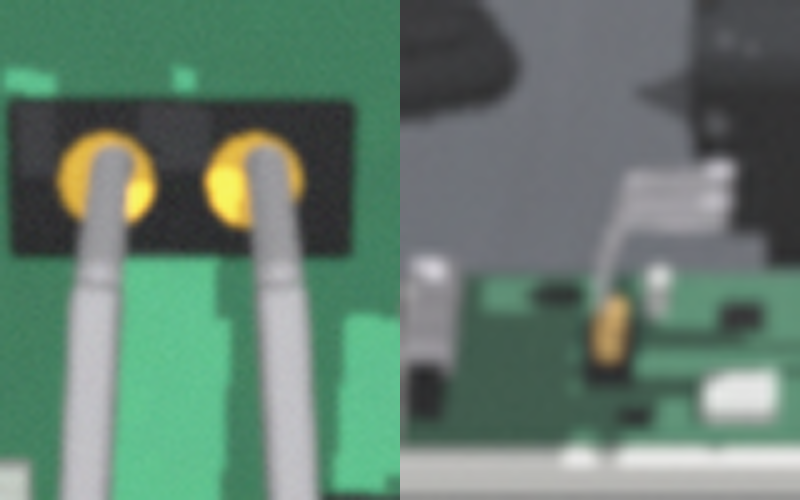

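Run:
```python
from h import *
c=snap('wrist'); s=env.state(); Z=s['eef_pos'][2]; print(Z)
for u in(301.2,331): print('pin',totool(ray(c,u,156.2,36.5)).round(2))
for z in (210,213):
  for u in(302.4,333): print('tip',z,totool(ray(c,u,151.8,Z-z)).round(2))
```

```text
254.74560183648876
pin [ 64.53  -9.01 218.25]
pin [ 64.53   7.01 218.25]
tip 210 [ 66.9  -8.  210. ]
tip 210 [ 66.89   7.72 210.  ]
tip 213 [ 66.87  -8.12 213.  ]
tip 213 [ 66.87   7.84 213.  ]
```

Gap is about 15.8 mm. The tips need about -1.5 mm in x and -0.8 mm in y; I'll apply that and descend gently.

apply_moves:
  commands:
    - [0, 0, 0, -0.0008, -0.0004, 0, 0.0272]
    - [0, 0, 0, -0.0007, -0.0004, 0.002, 0.0272]
    - [0, 0, 0, 0, 0, 0.002, 0.0272]
    - [0, 0, 0, 0, 0, 0.001, 0.0272]
    - [0, 0, 0, 0, 0, 0, 0.0272]

```text
t: 8.05
eef_pos: [487.4, -204.6, 249.4]
tcp_rot: [-3.141, 0.0, 0.051]
ft_force: [0.3, -1.1, -0.2]
opening: 0.289
```

Run:
```python
from h import *
I=avg(10); brass(I); c=snap('wrist','w7.png')
```

```text
8.55 mean [ 4.87465e+02 -2.04602e+02  2.49736e+02  5.10000e-02  2.72780e+01
  8.40000e-02 -2.29000e-01 -6.43000e-01] se [0.004 0.003 0.021 0.    0.033 0.115 0.103 0.152]
brass sum 632.0 rowcent 211.89
```

apply_moves:
  commands:
    - [0, 0, 0, 0, 0, 0.001, 0.0272]
    - [0, 0, 0, 0, 0, 0.001, 0.0272]
    - [0, 0, 0, 0, 0, 0, 0.0272]
    - [0, 0, 0, 0, 0, 0, 0.0272]
    - [0, 0, 0, 0, 0, 0, 0.0272]

```text
t: 9.02
eef_pos: [487.5, -204.6, 247.7]
tcp_rot: [3.142, -0.0, 0.051]
ft_force: [-0.8, -0.7, 0.3]
opening: 0.283
```

Run:
```python
from h import *
I=avg(12); r=brass(I); print(r.round()[14:28]); c=snap('wrist','w8.png')
```

```text
9.6167 mean [ 4.87453e+02 -2.04598e+02  2.47754e+02  5.10000e-02  2.72960e+01
 -2.19000e-01  1.60000e-02  5.60000e-02] se [0.003 0.003 0.004 0.    0.074 0.128 0.109 0.108]
brass sum 609.0 rowcent 212.31
[  0.   0.   0.   0.   3.  14.  47. 106. 150. 157. 110.  22.   0.   0.]
```

Run:
```python
from h import *
d=snap('side')['color']; I=np.load('I0.npy').astype(np.uint8); c=snap('wrist')['color']; print(pins({'color':c},box=(280,120,80,70)))
f=lambda a,x,y,w,h: cv2.resize(a[y:y+h,x:x+w,::-1],(390,500),interpolation=cv2.INTER_CUBIC)
cv2.imwrite('pics/c9.png',np.hstack([f(c,280,120,78,100),f(d,280,190,31,40)]))
```

```text
[([292, 143, 20, 19, 188], [301.7, 150.8]), ([323, 143, 20, 20, 190], [332.0, 150.9])]
```

View pics/c9.png

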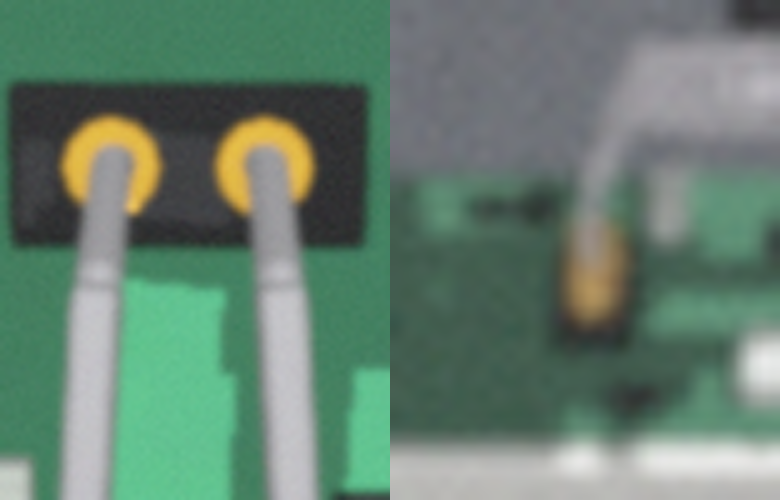

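Both tips are central: pin centres at crop (111,166) and (266,166), tips at (112,160) and (266,160). The force rose by about 0.7 N, which suggests about 1.7 mm of press. I'll go 1 mm further and check.

apply_moves:
  commands:
    - [0, 0, 0, 0, 0, 0.0005, 0.0272]
    - [0, 0, 0, 0, 0, 0.0005, 0.0272]
    - [0, 0, 0, 0, 0, 0, 0.0272]
    - [0, 0, 0, 0, 0, 0, 0.0272]
    - [0, 0, 0, 0, 0, 0, 0.0272]

```text
t: 10.18
eef_pos: [487.5, -204.6, 246.7]
tcp_rot: [3.141, -0.0, 0.051]
ft_force: [-0.1, 0.6, -0.0]
opening: 0.288
```

Run:
```python
from h import *
I=avg(40); r=brass(I); print(r.round()[14:28]); c=snap('wrist'); print(pins(c,box=(280,120,80,70)))
```

```text
12.1833 mean [ 4.87451e+02 -2.04597e+02  2.46737e+02  5.10000e-02  2.73440e+01
 -3.78000e-01 -8.60000e-02  2.20000e-01] se [0.002 0.002 0.002 0.    0.033 0.087 0.082 0.092]
brass sum 614.0 rowcent 212.89
[  0.   0.   0.   0.   2.  17.  18.  55. 132. 162. 149.  79.   0.   0.]
[([292, 143, 20, 19, 193], [301.9, 150.5]), ([323, 143, 20, 19, 191], [332.0, 150.8])]
```

Run:
```python
from h import *
for n in('w7','w8'): print(n,pins({'color':cv2.imread(f'pics/{n}.png')[:,:,::-1]},box=(280,120,80,70)))
ims=[snap('wrist')['color'].astype(float) for _ in range(4)]
s=env.state(); print(s['t'],s['eef_pos'],s['opening']*95.1); I=avg(20)
```

```text
w7 [([292, 143, 20, 19, 194], [301.9, 150.8]), ([323, 143, 20, 19, 190], [332.0, 150.8])]
w8 [([292, 143, 20, 19, 192], [301.7, 150.8]), ([323, 143, 20, 20, 189], [332.0, 150.9])]
12.4333 [ 487.4565476  -204.59582302  246.75650454] 27.232890659158144
13.4333 mean [ 4.87450e+02 -2.04599e+02  2.46730e+02  5.10000e-02  2.73880e+01
 -4.50000e-01 -1.54000e-01  2.93000e-01] se [0.002 0.002 0.003 0.    0.043 0.096 0.115 0.086]
```

Force, averaged: baseline -0.67 N, now about +0.25 N. That is 0.46 N per pin, so roughly 2.6 mm pressed. The pose has been steady for over 3 s, so I'm handing in.

```bash
python3 -c "
from h import *
print(env.job_done()); s=env.state(); print(s['t'],s['eef_pos'],s['opening']*95.1)"
```

```text
the job is handed in; nothing more can be done
None
the job is handed in; nothing more can be done
```

I lifted the tweezers off their rest, squeezed them to the pins' spacing and set one tip on each brass pin. I handed the job in at about 13.4 s, still gripping them there; no verdict came back.

**What the last checks showed:**
- **Gap:** the jaws read about 27.3 mm, and the wrist image puts the tips about 16 mm apart.
- **Centring:** both tips looked central on their pins, within about 1 mm.
- **Press depth:** the upward force rose by about 0.9 N in total, which means roughly 2.6 mm of press on each pin.
- **Steadiness:** the pose held still within hundredths of a millimetre for over 3 s.

**Checks that were weak or disagreed:**
- **Depth from images:** estimating the press depth from the wrist image was only good to about ±2 mm and came out shallower, at about 0.2 mm.
- **Start of contact:** the pins' outlines in the wrist image barely changed over the last 3 mm of descent. That could suggest contact began higher than the force readings show.
- **What I relied on:** I took the averaged force readings as the measure of press depth.

I kept clear of the other things on the desk, but did not take a final picture to check them.

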